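Close the filter housing and bring its cover mark under the drill

TASK

Take the larger of the two aluminium covers by its grip bar and set it gently, without dropping it, on the open filter housing so that it sits seated and level on the rim. Then slide the carriage along its rail until the black dot on top of the cover's bar is straight under the tip of the drill bit, and let go. Do not bump the drill, and leave the small cover, the wrench, the pipe elbow and the bin of bolts where they are.

Things in the scene. Friction and masses are not known exactly. Their poses are not given: they have to be found in the camera images.
- cover: larger loose aluminium cover, 0.4 kg: round flange 110 mm across, 8 mm thick; centring step below it 84 mm across, 6 mm deep, bevelled foot; upright grip bar across the top 64 mm long, 14 wide, 26 high (z = 8 to 34 mm). Origin: centre of the flange's underside (the face that sits on the rim), 6 mm above the bench at the start. z up, x along the bar
- cover_mark (a point): black dot, 10 mm in diameter, at the middle of the top of the larger cover's grip bar, 34 mm above the cover's origin
- small_cover: a smaller cover of the same form, too small for this housing: flange 76 mm in diameter, grip bar 44 mm long. A bystander. Same origin and axes as the larger one
- rail: steel slide rail fixed to the bench, 90 mm wide, about 500 mm long, 22 mm high. Origin on the bench, under its middle line. Its y axis runs along the rail; the carriage travels along the rail's -y towards the drill
- carriage (a joint): travel of the carriage along the rail in m, 0 to 0.28, growing towards the drill (the rail's -y). It takes some 3 N to slide and stays where it is left
- housing_rim (a point): centre of the top face of the housing's rim, about 115 mm above the bench. The housing is an open round pot fixed on the carriage: rim 108 mm outside, bore 88 mm in diameter, open about 70 mm deep. The axes are those of the rail
- carriage_knob (a point): centre of the top of the upright black knob on the carriage, 150 mm from the housing's centre on the side away from the drill, about 116 mm above the bench. The knob is a cylinder 24 mm in diameter and 52 mm high (from 64 to 116 mm above the bench), to grip from above
- drill_tip (a point): point of the drill bit, pointing down, 170 mm above the bench and so 21 mm over the top of the seated cover's bar. Fixed
- drill: slim bench drill unit, fixed. Origin on the bench straight under the bit, axes those of the rail. Bit 8 mm, chuck 34 mm and spindle 52 mm in diameter, all upright over the origin; the chuck begins 210 mm above the bench, the spindle's top is at 362 mm. A 32 mm wide bracket 260 to 295 mm up leads 210 mm to the -y side, to its column
- elbow: loose steel pipe elbow lying flat, about 90 mm across, 48 mm high. A bystander
- wrench: loose spanner about 190 mm long, lying flat. A bystander
- bin: red plastic bin with bolts, 160 by 110 by 75 mm. A bystander
Things that resemble listed ones, but are neither listed nor needed, are in the scene too. Leave any turquoise or yellow look-alike of the cover alone.

How it is judged:
On the way, in this order (a step that is already met when the one before it is completed fails the run):
1. the larger cover sits seated and level on the housing's rim, let go, with its dot not yet under the drill (horizontal distance between cover and housing_rim below 0.004 m and z of cover in the frame of housing_rim between -0.002 and 0.002 m and angle between cover's own z axis and vertical below 0.03 rad and contact force between the fingers and cover below 0.3 N and horizontal distance between cover_mark and drill_tip above 0.02 m), for 0.2 s.
2. the carriage is slid until the dot is under the drill tip, the cover still seated (horizontal distance between cover and housing_rim below 0.004 m and z of cover in the frame of housing_rim between -0.002 and 0.002 m and angle between cover's own z axis and vertical below 0.03 rad and horizontal distance between cover_mark and drill_tip below 0.005 m), for 0.2 s.
At the end, for the whole second after the job is handed in: The larger cover is seated on the rim (its underside within 2 mm of the rim's top, within 4 mm of the rim's centre, tilted less than 0.03 rad), its dot within 5 mm of straight under the drill tip, all at rest (all of step 2 and linear speed of cover below 0.01 m/s and velocity of joint carriage between -0.005 and 0.005 m/s); the robot touches nothing.
It fails at once if the larger cover is let fall: out of the fingers while still more than 10 mm above the level of the rim (z of cover in the frame of housing_rim above 0.01 m and contact force between the fingers and cover below 0.05 N).
It fails at once if the cover is banged or pressed hard onto the housing (over 60 N) (contact force between cover and rail above 60 N).
It fails at once if the drill is bumped (over 5 N) (contact force between drill and anything else above 5 N).
It fails at once if the small cover, elbow, wrench or bin is moved by more than 30 mm (distance of any of small_cover, elbow, wrench, bin from where it was at the start of the episode above 0.03 m).
It also fails if it takes over 58 s, if anything falls off the work surface, if the arm or the gripper's body presses on something with over 40 N, if the wrist force passes 120 N, or if a joint passes its speed limit or range.

ROBOT

A 6-joint arm with a two-finger parallel gripper is mounted at the origin on the work surface. World frame = base frame: x ahead of the robot, y to its left, z up, the work surface at z = 0. Lengths are in m, angles in rad, forces in N, time in s.
With the tool pointing down it reaches from about 0.275 to 0.75 m from the base axis. Payload 10.2 kg.
Tool frame: the origin (TCP) lies midway between the tips of the shut fingers; the grasp point (between the pads) lies 19 mm behind it; z points along the fingers, y is the line along which they close (so a half turn about z gives the same grasp; the last joint's range is limited). The gripper opens to 88 mm and grips with 3 to 60 N. Pads are 18 mm wide; open, the fingers measure 123 mm over their backs; the gripper's body (75 mm by 187 mm) begins 45 mm behind the grasp point.
Start: joints at [-1.427, 0.313, 1.498, -0, 1.331, -0.223], TCP at [0.188, -0.49, 0.239] pointing down, gripper open.
Joint ranges: [-2.94, 2.94], [-0.97, 2.17], [0.19, 2.56], [-1.23, 4.37], [0.02, 3.11], [-2.88, 2.88]. Speed limits (rad/s): [2.39, 2.39, 3.01, 3.14, 3.14, 3.14].

INTERFACE

Orientations are given as [roll, pitch, yaw] about the fixed x, y, z axes, in that order (R = Rz(yaw) Ry(pitch) Rx(roll)).
In Python, from cell import get_state, grab_frame, finish_job, recognise, pinpoint gives the robot as it stands.
- The arm moves only by the tool play_rows, never from a script. Its argument "deltas" is a list of rows, each a list of 7 numbers: the shift along the world's x, y, z in cm, then the turn, a rotation vector about the world's x, y, z in degrees, then the finger opening in cm, from 0 to 8.81. A call has exactly 8 rows; each row shifts and turns the commanded pose from where the row before left it; what a row does not reach is not made up. A row lasts 1/8 s, in which the tool goes at most 62.5 mm and 10.7 degrees, less where a joint would pass 70% of its speed; a pose out of reach is approached as far as the arm can. A call with a gripper value outside its range is refused whole. The fingers move at their own pace and stop on an object; the grip force is fixed at half the most. Time passes only in rows, so rows that do not move let the fingers close, or fill a call up. It gives the time, the measured TCP pose, the force, the opening and the grip force at its end, in the units of the state.
- get_state(): the state, without advancing time (a new reading comes with each control period).
- grab_frame(name): name is "scene" or "top" or "wrist"; returns a dict with "pixels" (480x640x3 uint8, red, green, blue), "z_map" (480x640 float32, m along the optical axis (not along the pixel's ray), 0 where there is no reading), "camera_matrix" (3x3 intrinsics, pixels), "rvec" (rotation vector, rad) and "tvec" (3), from world to camera coordinates, as OpenCV has them. Camera axes: x right, y down, z forward; pixel columns grow to the right and rows downward; lengths in m; the calibration is good to about 2 mm. The wrist camera is an equidistant fisheye: a pixel r from the principal point sees the ray r / f radians off the axis. A picture is of the moment at which its call begins.
- finish_job(): hands the job in; it is judged then, once.
Trained networks look in a picture, given as the dict that the camera call returned (one of the last four; its "shot" number tells which), for a name from the list of things; names that differ only in an ending like _2 or _b are one class to them, and where a whole thing is asked for, a point or a joint stands for the part that bears it (a point fixed in the world has none). Each returns a list of dicts, best first, with "conf" (0 to 1); they miss things now and then, are a little off and sometimes report something else, mostly with a low value. They report only what shows in the picture. A call takes as long as a camera call. They do not tell look-alikes from the thing itself.
- recognise(picture, label): "at" ([x, y, z] in m, in world coordinates, good to about 4 mm: the middle of the surface that is visible of it).
- pinpoint(picture, label): "at" ([x, y, z] in m, in world coordinates, good to about 4 mm: a listed point, or the origin of a listed thing).
The state is a dict: "clock": time; "q": joint angles; "dq": joint speeds; "joint_efforts": joint torques, N m; "eef_pos": TCP position; "ee_rot": TCP orientation; "wrist_force": force on the tool from outside, world axes, zero at the start; "moment": the same for the moment, N m; "width": finger opening in m; "grasp_force": force on a finger pad.
Only numpy, scipy, OpenCV 4.12 (cv2) and the standard library are available. Lean on these libraries where they do the work, as an engineer would, in place of code of your own. Each camera call takes 0.05 s, during which the arm holds its last target. There are 200 camera calls.

## Working session

There is one attempt and no reset: what is moved stays moved. The work goes in short steps, Python scripts to look and compute and a tool call to move; the robot and the scene stay as the last step left them, time stands still between calls to the robot, and variables do not carry over. Pictures are saved under pics/ and viewed, at most 10 in all, crops included, and the job is handed in when it is done.

Besides the shell and the picture viewer there is one more tool, called after "Call:" as name(argument=value, ...), one argument or row to a line, values as JSON. play_rows: Moves the arm, as the interface text tells. Its arguments: {"type":"object","properties":{"deltas":{"type":"array","items":{"type":"array","items":{"type":"number"}}}},"required":["deltas"]}

```bash
mkdir -p pics
cat > h.py <<'E'
import numpy as np, cv2
from cell import *
def cloud(f):
    K=f["camera_matrix"];z=f["z_map"];v,u=np.mgrid[:480,:640]
    p=np.stack([(u-K[0,2])/K[0,0]*z,(v-K[1,2])/K[1,1]*z,z],-1)
    R=cv2.Rodrigues(np.array(f["rvec"],float))[0]
    return (p-np.array(f["tvec"]).ravel())@R
def proj(f,p): return cv2.projectPoints(np.array(p,float).reshape(-1,1,3),np.array(f["rvec"],float),np.array(f["tvec"],float),f["camera_matrix"],None)[0][:,0]
def save(n,im): cv2.imwrite(f"pics/{n}.png",im[...,::-1])
E
python3 - <<'E'
from h import *
np.set_printoptions(precision=4,suppress=True)
for c in ["scene","top"]:
    f=grab_frame(c);save(c+"1",f["pixels"])
    for l in ["cover","cover_mark","small_cover","housing_rim","carriage_knob","drill_tip","drill","rail","bin","elbow","wrench"]:
        for d in pinpoint(f,l)[:4]: print(c,l,round(d["conf"],2),np.round(d["at"],4),proj(f,d["at"])[0].round())
s=get_state();print(s["clock"],s["eef_pos"],s["ee_rot"])
E
```

```text
scene cover 0.92 [0.2337 0.3924 0.0051] [372. 174.]
scene cover 0.81 [0.2631 0.2387 0.0041] [343. 202.]
scene cover 0.78 [0.4201 0.1245 0.0084] [350. 250.]
scene cover_mark 0.95 [0.2581 0.2392 0.0353] [342. 194.]
scene cover_mark 0.73 [0.2328 0.3902 0.0362] [372. 168.]
scene cover_mark 0.68 [0.4264 0.1241 0.0391] [352. 245.]
scene small_cover 0.92 [ 0.4362 -0.1255  0.0136] [286. 300.]
scene small_cover 0.2 [0.4154 0.4066 0.0006] [415. 205.]
scene housing_rim 0.94 [0.6139 0.0431 0.1175] [380. 287.]
scene carriage_knob 0.75 [0.5985 0.1892 0.1138] [415. 254.]
scene drill_tip 0.94 [ 0.6179 -0.1811  0.171 ] [313. 327.]
scene rail 0.82 [ 0.6136 -0.0227  0.0002] [358. 325.]
scene bin 0.73 [0.4146 0.4072 0.0004] [415. 205.]
scene elbow 0.63 [0.6385 0.3915 0.0006] [468. 251.]
scene wrench 0.93 [ 0.4106 -0.3636 -0.0035] [207. 348.]
top cover 0.9 [0.2619 0.2408 0.0051] [222. 316.]
top cover 0.75 [0.4277 0.128  0.0082] [266. 251.]
top cover_mark 0.77 [0.2327 0.392  0.0388] [159. 330.]
top cover_mark 0.71 [0.2623 0.2365 0.0408] [221. 317.]
top cover_mark 0.65 [0.4307 0.1258 0.0442] [265. 249.]
top small_cover 0.67 [ 0.4385 -0.1261  0.0032] [365. 245.]
top housing_rim 0.89 [0.6085 0.0445 0.1139] [296. 173.]
top carriage_knob 0.58 [0.6014 0.1933 0.1135] [234. 177.]
top rail 0.55 [ 0.6178 -0.0268  0.0007] [325. 177.]
top rail 0.51 [0.6044 0.0437 0.1162] [297. 175.]
top rail 0.44 [0.4248 0.1286 0.0046] [266. 252.]
top bin 0.67 [0.4127 0.4026 0.0031] [159. 258.]
top bin 0.64 [ 0.6178 -0.0227 -0.0014] [324. 177.]
top elbow 0.97 [0.6382 0.3879 0.0026] [165. 171.]
top elbow 0.45 [ 0.4117 -0.3645  0.0005] [458. 255.]
top wrench 0.89 [ 0.4124 -0.3633 -0.0011] [457. 254.]
1.2 [ 0.1883 -0.4901  0.2387] [-3.1415  0.      0.3668]
```

Run:
```python
from h import *
a=cv2.imread("pics/scene1.png")[130:370,180:500];b=cv2.imread("pics/top1.png")[140:360,130:450]
cv2.imwrite("pics/a.png",cv2.resize(a,(800,600),interpolation=2));cv2.imwrite("pics/b.png",cv2.resize(b,(800,550),interpolation=2))
```

```text
(no output)
```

View pics/a.png

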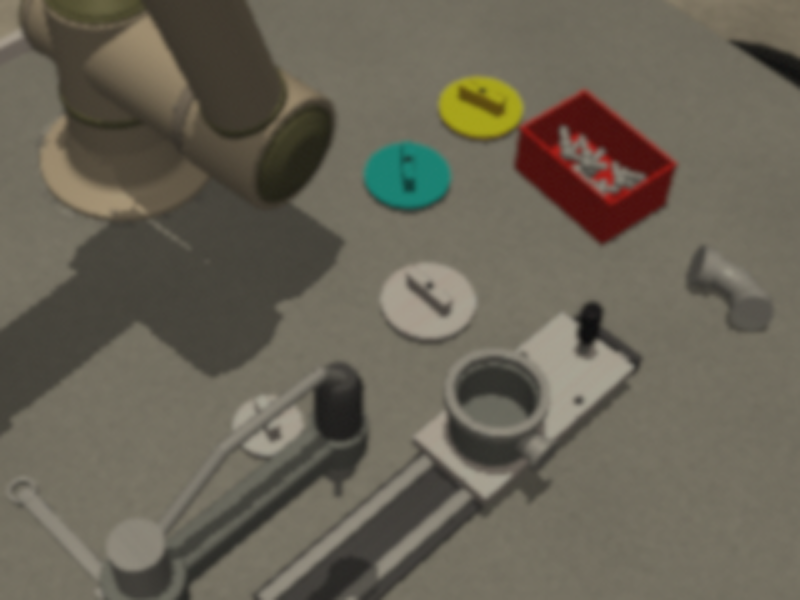

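View pics/b.png

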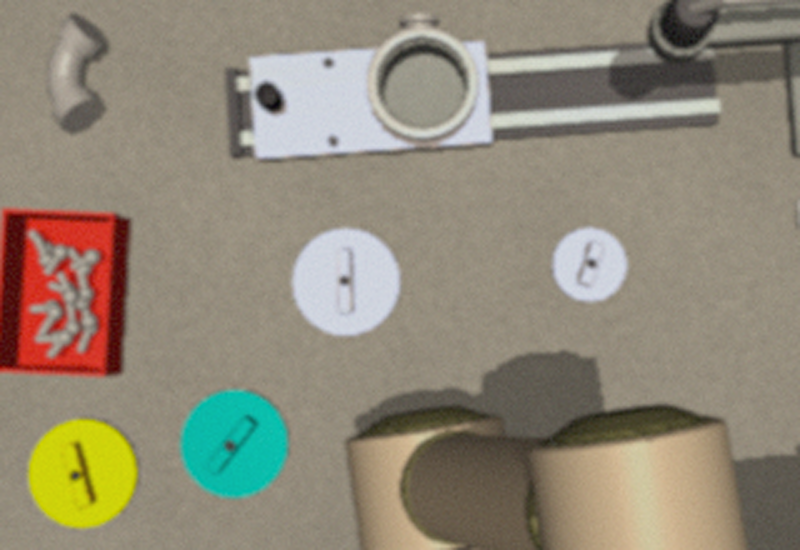

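Scene image: the grey aluminium covers are the large one at (350,250) and the small one at (286,300); turquoise (343,202) and yellow (372,174) are look-alikes to leave. The grey large one at scene (350,250), top (266,251), is 110 mm across and bare aluminium, so it is the one meant. The crops above confirm this. Next I measure it precisely.

Run:
```python
from h import *
from scipy.optimize import least_squares
np.set_printoptions(precision=4,suppress=True)
def circ(P):
    r=least_squares(lambda q:np.hypot(P[:,0]-q[0],P[:,1]-q[1])-q[2],[*P.mean(0)[:2],.05],loss="soft_l1",f_scale=.002).x;return r
for c in ["scene","top"]:
    f=grab_frame(c);P=cloud(f);ok=f["z_map"]>0;im=f["pixels"].astype(int)
    def near(x,y,r,z0,z1): return ok&(np.hypot(P[...,0]-x,P[...,1]-y)<r)&(P[...,2]>z0)&(P[...,2]<z1)
    for n,x,y,r in [("cover",.425,.126,.075),("small",.437,-.126,.06)]:
        m=near(x,y,r,.008,.022);pts=P[m];print(c,n,"flange",len(pts),pts.mean(0),"z",np.median(pts[:,2]),cv2.minEnclosingCircle(pts[:,:2].astype(np.float32)))
        m=near(x,y,r,.034,.05);B=P[m]
        if len(B)>5: w,V=np.linalg.eigh(np.cov(B[:,:2].T));print("  bar",len(B),np.median(B,0),cv2.minAreaRect(B[:,:2].astype(np.float32)),"yaw",np.degrees(np.arctan2(V[1,1],V[0,1])))
    m=near(.611,.044,.075,.108,.122);R=P[m];print(c,"rim",len(R),circ(R),np.median(R[:,2]))
    m=near(.6,.19,.03,.1,.13);print(c,"knob",m.sum(),np.median(P[m],0))
    # carriage plate
    m=near(.61,.1,.16,.05,.075);Q=P[m][:,:2].astype(np.float32);print(c,"plate",len(Q),np.median(P[m][:,2]),cv2.minAreaRect(Q))
    m=near(.617,-.18,.05,.3,.4);print(c,"spindle top",m.sum(),circ(P[m]) if m.sum()>9 else 0)
    m=near(.617,-.18,.02,.165,.205);print(c,"bit",m.sum(),np.median(P[m],0) if m.sum() else 0)
```

```text
scene cover flange 765 [0.426 0.121 0.015] z 0.015072684110072261 ((0.4210769832134247, 0.1250450164079666), 0.0699501559138298)
  bar 103 [0.4241 0.1226 0.0403] ((0.423615038394928, 0.12432131171226501), (0.0653713047504425, 0.01762167178094387), 1.7731890678405762) yaw 179.95938585252242
scene small flange 296 [ 0.443  -0.1255  0.0153] z 0.015218293814149606 ((0.434035062789917, -0.12909284234046936), 0.048693545162677765)
  bar 48 [ 0.4309 -0.1246  0.0412] ((0.43773868680000305, -0.12320155650377274), (0.01422441191971302, 0.04559110105037689), 71.27982330322266) yaw 163.67339963681104
scene rim 511 [0.6101 0.0405 0.0489] 0.11502076743710239
scene knob 81 [0.6017 0.1875 0.1153]
scene plate 420 0.06213453706912064 ((0.6016984581947327, 0.08800213038921356), (0.11546640843153, 0.1835521161556244), 27.481826782226562)
scene spindle top 612 [ 0.6235 -0.1845  0.0166]
scene bit 22 [ 0.6238 -0.182   0.1858]
top cover flange 1247 [0.4233 0.1207 0.0145] z 0.014588453780323248 ((0.4252634048461914, 0.12321610003709793), 0.07325917482376099)
  bar 148 [0.423  0.1208 0.0403] ((0.42305687069892883, 0.12092505395412445), (0.060486406087875366, 0.013300765305757523), 0.0069211386144161224) yaw 179.763022272305
top small flange 593 [ 0.4371 -0.1269  0.0146] z 0.014381885476631323 ((0.43662071228027344, -0.12479457259178162), 0.057325128465890884)
  bar 98 [ 0.4377 -0.1263  0.0407] ((0.43771153688430786, -0.12714071571826935), (0.01403399370610714, 0.04326978698372841), 72.31137084960938) yaw 162.46273744183574
top rim 548 [0.6085 0.0381 0.0489] 0.11538569964824885
top knob 86 [0.6    0.1868 0.1156]
top plate 191 0.053001858783841956 ((0.616978645324707, 0.098994679749012), (0.09825088083744049, 0.1968725025653839), 11.022120475769043)
top spindle top 565 [ 0.6194 -0.1855  0.0171]
top bit 0 0
```

Candidates: grey large (top 266,251), turquoise (222,316), yellow (159,330) and grey small (365,245). The grey large one is the target. Its bar runs along world x (yaw about 0), so I go above it with the fingers closing along y.

Call:
play_rows(
  deltas=[
    [1.5, 3.8, 0, 0, 0, -1.3, 8.8],
    [1.5, 3.8, 0, 0, 0, -1.3, 8.8],
    [1.5, 3.8, 0, 0, 0, -1.3, 8.8],
    [1.5, 3.8, 0, 0, 0, -1.3, 8.8],
    [1.5, 3.8, 0, 0, 0, -1.3, 8.8],
    [1.5, 3.8, 0, 0, 0, -1.3, 8.8],
    [1.5, 3.8, 0, 0, 0, -1.3, 8.8],
    [1.5, 3.8, 0, 0, 0, -1.3, 8.8],
  ],
)

```text
clock: 2.3
eef_pos: [0.3086, -0.1849, 0.2389]
ee_rot: [3.141, -0.0, 0.184]
wrist_force: [0.7, 1.0, 0.1]
width: 0.0876
grasp_force: 0.0
```

Call:
play_rows(
  deltas=[
    [1.5, 3.8, -1, 0, 0, -1.3, 8.8],
    [1.5, 3.8, -1, 0, 0, -1.3, 8.8],
    [1.5, 3.8, -1.5, 0, 0, -1.3, 8.8],
    [1.5, 3.8, -1.5, 0, 0, -1.3, 8.8],
    [1.5, 3.8, -1.5, 0, 0, -1.3, 8.8],
    [1.5, 3.8, -1.5, 0, 0, -1.3, 8.8],
    [1, 3.8, -1.5, 0, 0, -1.3, 8.8],
    [0.5, 3.8, -1.5, 0, 0, -1.3, 8.8],
  ],
)

```text
clock: 3.3
eef_pos: [0.4137, 0.1193, 0.1283]
ee_rot: [3.142, -0.001, 0.003]
wrist_force: [0.3, -0.8, 0.6]
width: 0.0881
grasp_force: 0.0
```

Run:
```python
from h import *
s=get_state();print(s["clock"],s["eef_pos"],s["ee_rot"],s["width"])
f=grab_frame("wrist");save("w1",f["pixels"]);K=f["camera_matrix"];print(K,f["rvec"],f["tvec"])
for l in ["cover_mark","cover"]:
  for d in pinpoint(f,l)[:3]:print(l,d)
```

```text
3.3 [0.4136631  0.11926089 0.12832418] [ 3.14157645e+00 -5.71299637e-04  3.12173046e-03] 0.08813500507174916
[[371.64829954   0.         320.46242193]
 [  0.         371.64829954 235.23439226]
 [  0.           0.           1.        ]] [-2.08521185  2.07740302  0.27281117] [0.11660623 0.39251662 0.38927482]
cover_mark {'at': [0.4282, 0.1222, 0.0435], 'conf': 0.65}
cover_mark {'at': [0.262, 0.2379, 0.0396], 'conf': 0.57}
cover {'at': [0.4212, 0.1183, 0.0043], 'conf': 0.75}
```

View pics/w1.png

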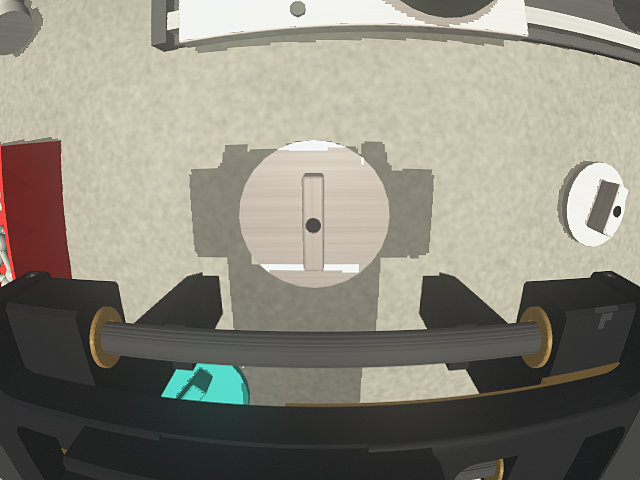

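The wrist view shows the large grey cover straight ahead. Its dot is at about (313,225) and its bar runs upright in the image between the open fingers. The small cover is at (597,205) and the turquoise one at (205,385).

```bash
cat >> h.py <<'E'
def wray(f,u,v,z):
    K=f["camera_matrix"];a=np.array([u-K[0,2],v-K[1,2]])/K[0,0];r=np.hypot(*a)
    d=np.array([*(a/r*np.sin(r)),np.cos(r)]);R=cv2.Rodrigues(np.array(f["rvec"],float))[0]
    c=-R.T@np.ravel(f["tvec"]);d=R.T@d;return c+d*(z-c[2])/d[2]
def blob(f,u,v,rad=12,th=70):
    g=f["pixels"].max(-1);m=np.zeros(g.shape,bool);m[v-rad:v+rad+1,u-rad:u+rad+1]=1
    ys,xs=np.nonzero(m&(g<th));return xs.mean(),ys.mean(),len(xs)
E
python3 - <<'E'
from h import *
f=grab_frame("wrist");b=blob(f,313,225);print(b,wray(f,b[0],b[1],.04))
for p in [(303,175),(323,175),(303,270),(323,270)]:print(wray(f,*p,.04))
E
```

```text
(np.float64(311.0), np.float64(224.28571428571428), 14) [0.42303342 0.12403544 0.04      ]
[0.45501892 0.12916126 0.04      ]
[0.45508395 0.11654246 0.04      ]
[0.39144825 0.12940755 0.04      ]
[0.39156252 0.11596876 0.04      ]
```

Call:
play_rows(
  deltas=[
    [0.5, 0.2, -1.5, 0, 0, -0.2, 8.8],
    [0.45, 0.15, -2, 0, 0, 0, 8.8],
    [0, 0, -2, 0, 0, 0, 8.8],
    [0, 0, -2, 0, 0, 0, 8.8],
    [0, 0, -1.5, 0, 0, 0, 8.8],
    [0, 0, -1.2, 0, 0, 0, 8.8],
    [0, 0, -0.8, 0, 0, 0, 8.8],
    [0, 0, 0, 0, 0, 0, 8.8],
  ],
)

```text
clock: 4.5
eef_pos: [0.4227, 0.1212, 0.0184]
ee_rot: [3.142, 0.001, -0.0]
wrist_force: [-0.1, -0.2, -0.2]
width: 0.0878
grasp_force: 0.0
```

Call:
play_rows(
  deltas=[
    [0, 0, 0, 0, 0, 0, 3],
    [0, 0, 0, 0, 0, 0, 3],
    [0, 0, 0, 0, 0, 0, 0.5],
    [0, 0, 0, 0, 0, 0, 0.5],
    [0, 0, 0, 0, 0, 0, 0.5],
    [0, 0, 0, 0, 0, 0, 0.5],
    [0, 0, 0, 0, 0, 0, 0.5],
    [0, 0, 0, 0, 0, 0, 0.5],
  ],
)

```text
clock: 5.5
eef_pos: [0.4228, 0.1215, 0.0187]
ee_rot: [-3.141, -0.0, 0.0]
wrist_force: [0.7, 2.1, -0.7]
width: 0.0135
grasp_force: 30.0
```

Call:
play_rows(
  deltas=[
    [0, 0, 0.5, 0, 0, 0, 0.5],
    [0, 0, 1.5, 0, 0, 0, 0.5],
    [0, 0, 2.5, 0, 0, 0, 0.5],
    [0, 0, 2.5, 0, 0, 0, 0.5],
    [0, 0, 2.5, 0, 0, 0, 0.5],
    [0, 0, 2.5, 0, 0, 0, 0.5],
    [0, 0, 2, 0, 0, 0, 0.5],
    [0, 0, 1, 0, 0, 0, 0.5],
  ],
)

```text
clock: 6.5
eef_pos: [0.4227, 0.1214, 0.1694]
ee_rot: [3.141, -0.001, 0.0]
wrist_force: [-0.9, -0.3, -4.9]
width: 0.0139
grasp_force: 30.0
```

Call:
play_rows(
  deltas=[
    [2, -1, 0, 0, 0, 0, 0.5],
    [3, -1.3, 0, 0, 0, 0, 0.5],
    [3.5, -1.5, 0, 0, 0, 0, 0.5],
    [3.5, -1.5, 0, 0, 0, 0, 0.5],
    [3, -1.3, 0, 0, 0, 0, 0.5],
    [2.3, -1, 0, 0, 0, 0, 0.5],
    [1.3, -0.7, 0, 0, 0, 0, 0.5],
    [0, 0, 0, 0, 0, 0, 0.5],
  ],
)

```text
clock: 7.5
eef_pos: [0.6087, 0.038, 0.1675]
ee_rot: [-3.141, 0.002, -0.001]
wrist_force: [0.6, -0.2, -3.6]
width: 0.0138
grasp_force: 30.0
```

Run:
```python
from h import *
np.set_printoptions(precision=4,suppress=True)
s=get_state();e=s["eef_pos"];print(s["clock"],e,s["ee_rot"],s["grasp_force"])
for c in ["scene","top"]:
    f=grab_frame(c);P=cloud(f);ok=f["z_map"]>0
    m=ok&(np.hypot(P[...,0]-e[0],P[...,1]-e[1])<.07)&(abs(P[...,2]-e[2]+.0047)<.006)
    Q=P[m]; print(c,len(Q),Q.mean(0),cv2.minEnclosingCircle(Q[:,:2].astype(np.float32)))
    if c=="top":
        H=cv2.convexHull(Q[:,:2].astype(np.float32))[:,0]
        print(cv2.fitEllipse(H))
    im=f["pixels"][120:360,220:460] if c=="scene" else f["pixels"][120:270,200:400]
    save("l"+c,cv2.resize(im,(600,600) if c=="scene" else (800,600),interpolation=2))
f=grab_frame("wrist");save("w2",f["pixels"])
```

```text
7.5 [0.6087 0.038  0.1675] [-3.1414  0.0021 -0.0005] 29.999955017119646
scene 643 [0.6311 0.0336 0.1636] ((0.6109598875045776, 0.039579857140779495), 0.05687110871076584)
top 23 [0.5902 0.0292 0.1636] ((0.5891941785812378, 0.027579383924603462), 0.024048002436757088)
((0.5897026062011719, 0.027143480256199837), (0.009521636180579662, 0.04845236614346504), 166.93899536132812)
```

View pics/w2.png

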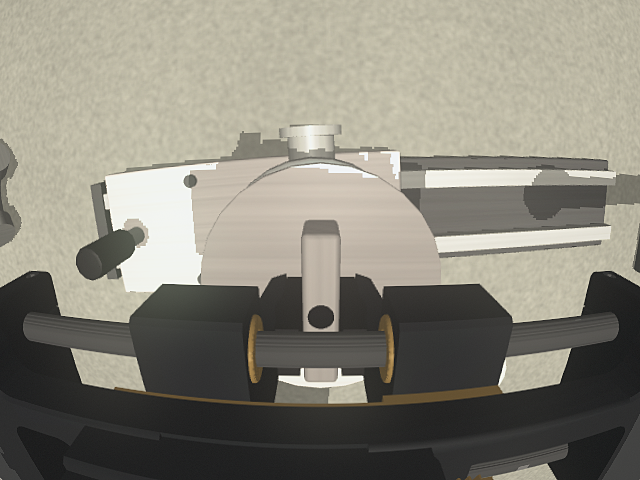

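View pics/lscene.png

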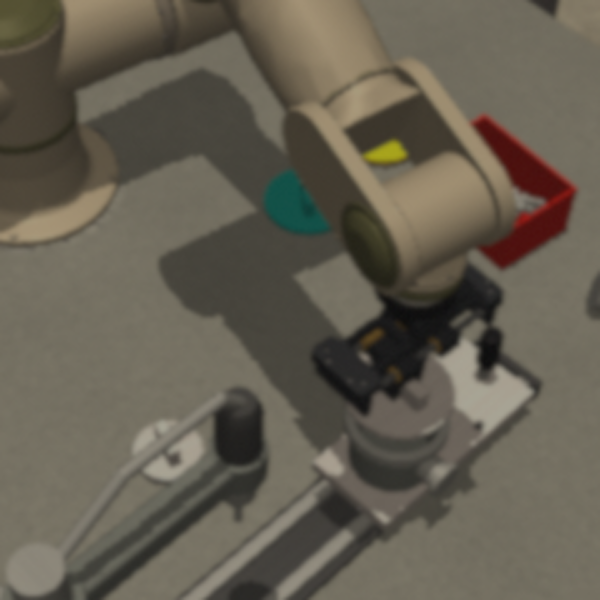

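The wrist view shows the cover level in the fingers with its dot at (320,317). The scene view shows it over the housing at (400,400). The offset from the rim is within about 1 mm, so I lower it.

Call:
play_rows(
  deltas=[
    [0, 0.05, -0.8, 0, 0, 0, 0.5],
    [0, 0, -1, 0, 0, 0, 0.5],
    [0, 0, -0.8, 0, 0, 0, 0.5],
    [0, 0, -0.3, 0, 0, 0, 0.5],
    [0, 0, -0.2, 0, 0, 0, 0.5],
    [0, 0, -0.15, 0, 0, 0, 0.5],
    [0, 0, -0.1, 0, 0, 0, 0.5],
    [0, 0, 0, 0, 0, 0, 0.5],
  ],
)

```text
clock: 8.65
eef_pos: [0.6088, 0.0389, 0.1353]
ee_rot: [3.142, -0.0, 0.0]
wrist_force: [-0.3, 0.1, -4.5]
width: 0.0138
grasp_force: 30.0
```

Call:
play_rows(
  deltas=[
    [0, 0, -0.1, 0, 0, 0, 0.5],
    [0, 0, 0, 0, 0, 0, 0.5],
    [0, 0, -0.1, 0, 0, 0, 0.5],
    [0, 0, 0, 0, 0, 0, 0.5],
    [0, 0, 0, 0, 0, 0, 0.5],
    [0, 0, 0, 0, 0, 0, 0.5],
    [0, 0, 0, 0, 0, 0, 0.5],
    [0, 0, 0, 0, 0, 0, 0.5],
  ],
)

```text
clock: 9.65
eef_pos: [0.6088, 0.0389, 0.1332]
ee_rot: [-3.142, -0.0, 0.0]
wrist_force: [-0.1, -0.0, -4.8]
width: 0.0138
grasp_force: 30.0
```

Call:
play_rows(
  deltas=[
    [0, 0, -0.1, 0, 0, 0, 0.5],
    [0, 0, 0, 0, 0, 0, 0.5],
    [0, 0, -0.1, 0, 0, 0, 0.5],
    [0, 0, 0, 0, 0, 0, 0.5],
    [0, 0, -0.1, 0, 0, 0, 0.5],
    [0, 0, 0, 0, 0, 0, 0.5],
    [0, 0, 0, 0, 0, 0, 0.5],
    [0, 0, 0, 0, 0, 0, 0.5],
  ],
)

```text
clock: 10.65
eef_pos: [0.6088, 0.0391, 0.1301]
ee_rot: [-3.141, 0.0, 0.0]
wrist_force: [0.6, 2.5, -3.8]
width: 0.0136
grasp_force: 30.0
```

The small side force in +y shows light contact with the bore, so I ease that way while lowering.

Call:
play_rows(
  deltas=[
    [0, 0.05, 0, 0, 0, 0, 0.5],
    [0, 0, -0.1, 0, 0, 0, 0.5],
    [0, 0, 0, 0, 0, 0, 0.5],
    [0, 0, -0.1, 0, 0, 0, 0.5],
    [0, 0, 0, 0, 0, 0, 0.5],
    [0, 0, 0, 0, 0, 0, 0.5],
    [0, 0, 0, 0, 0, 0, 0.5],
    [0, 0, 0, 0, 0, 0, 0.5],
  ],
)

```text
clock: 11.65
eef_pos: [0.6087, 0.0394, 0.1282]
ee_rot: [3.142, 0.0, 0.0]
wrist_force: [-0.6, 0.5, -3.5]
width: 0.0137
grasp_force: 30.0
```

Call:
play_rows(
  deltas=[
    [0, 0, -0.05, 0, 0, 0, 0.5],
    [0, 0, 0, 0, 0, 0, 0.5],
    [0, 0, 0, 0, 0, 0, 0.5],
    [0, 0, -0.04, 0, 0, 0, 0.5],
    [0, 0, 0, 0, 0, 0, 0.5],
    [0, 0, 0, 0, 0, 0, 0.5],
    [0, 0, 0, 0, 0, 0, 0.5],
    [0, 0, 0, 0, 0, 0, 0.5],
  ],
)

```text
clock: 12.65
eef_pos: [0.6088, 0.0394, 0.1277]
ee_rot: [3.142, -0.0, 0.0]
wrist_force: [-4.0, 1.0, 4.6]
width: 0.0138
grasp_force: 30.0
```

Contact came at the expected height, so the cover is seated. I release it and rise.

Call:
play_rows(
  deltas=[
    [0, 0, 0, 0, 0, 0, 3],
    [0, 0, 0, 0, 0, 0, 5],
    [0, 0, 0, 0, 0, 0, 6],
    [0, 0, 0, 0, 0, 0, 6],
    [0, 0, 0, 0, 0, 0, 6],
    [0, 0, 0.5, 0, 0, 0, 6],
    [0, 0, 1.5, 0, 0, 0, 6],
    [0, 0, 2, 0, 0, 0, 6],
  ],
)

```text
clock: 13.65
eef_pos: [0.6088, 0.0394, 0.1686]
ee_rot: [3.142, -0.0, 0.0]
wrist_force: [0.4, 1.1, -0.1]
width: 0.0604
grasp_force: 0.0
```

Call:
play_rows(
  deltas=[
    [0, 1, 2, 0, 0, 8, 6],
    [0, 2.2, 0, 0, 0, 10, 6],
    [-0.3, 2.2, 0, 0, 0, 10, 6],
    [-0.3, 2.2, 0, 0, 0, 10, 6],
    [0, 2.2, 0, 0, 0, 10, 6],
    [0, 2, 0, 0, 0, 10, 6],
    [0, 1, 0, 0, 0, 10, 6],
    [0, 0, 0, 0, 0, 5, 6],
  ],
)

```text
clock: 14.65
eef_pos: [0.6028, 0.1682, 0.1885]
ee_rot: [3.14, -0.001, 1.279]
wrist_force: [-0.6, -0.1, -0.5]
width: 0.0601
grasp_force: 0.0
```

```bash
cat > m.py <<'E'
from h import *
np.set_printoptions(precision=4,suppress=True)
from scipy.optimize import least_squares
s=get_state();print(s["clock"],s["eef_pos"],s["ee_rot"],s["width"])
for c in ["scene","top"]:
    f=grab_frame(c);P=cloud(f);ok=f["z_map"]>0
    for l in ["cover_mark","carriage_knob","drill_tip","housing_rim"]:
        for d in pinpoint(f,l)[:4]: print(c,l,round(d["conf"],2),np.array(d["at"]))
    X=P[ok&(abs(P[...,0]-.61)<.04)&(P[...,1]<.12)&(P[...,1]>-.27)]
    b=X[(X[:,2]>.144)&(X[:,2]<.154)]
    print("bar",len(b),b.min(0) if len(b) else 0,b.max(0) if len(b) else 0,np.median(b,0) if len(b) else 0)
    fl=X[(X[:,2]>.118)&(X[:,2]<.128)]
    if len(fl)>50:
        A=np.c_[fl[:,:2],np.ones(len(fl))];k=np.linalg.lstsq(A,fl[:,2],rcond=None)[0];print("flange",len(fl),"tilt",k[:2],"z",np.median(fl[:,2]),cv2.minEnclosingCircle(fl[:,:2].astype(np.float32)))
    bit=P[ok&(np.hypot(P[...,0]-.62,P[...,1]+.184)<.02)&(P[...,2]>.168)&(P[...,2]<.208)];print("bit",len(bit),np.median(bit,0) if len(bit) else 0)
    ch=P[ok&(np.hypot(P[...,0]-.62,P[...,1]+.184)<.04)&(P[...,2]>.356)&(P[...,2]<.372)]
    if len(ch)>20: print("spindle top",len(ch),cv2.minEnclosingCircle(ch[:,:2].astype(np.float32)),np.median(ch,0))
    save("m"+c+"%d"%(s["clock"]*10),f["pixels"])
f=grab_frame("wrist");save("mw%d"%(s["clock"]*10),f["pixels"])
for l in ["cover_mark","carriage_knob","drill_tip","housing_rim"]:
    for d in pinpoint(f,l)[:2]: print("wrist",l,round(d["conf"],2),np.array(d["at"]))
E
python3 m.py; ls pics
```

```text
14.65 [0.6028 0.1682 0.1885] [ 3.1404 -0.0005  1.2793] 0.060052591210446454
scene cover_mark 0.92 [0.2637 0.2363 0.0382]
scene cover_mark 0.86 [0.6111 0.0409 0.1472]
scene cover_mark 0.61 [0.2326 0.3896 0.0349]
scene cover_mark 0.5 [ 0.4378 -0.1301  0.0095]
scene drill_tip 0.63 [ 0.6197 -0.1805  0.1728]
bar 135 [0.5768 0.0301 0.1441] [0.6415 0.0482 0.1539] [0.6108 0.0385 0.1497]
flange 779 tilt [-0.0021  0.0035] z 0.12402763894569271 ((0.6072750687599182, 0.038895491510629654), 0.057003576308488846)
bit 22 [ 0.6237 -0.1829  0.1873]
spindle top 153 ((0.6215850114822388, -0.1821689009666443), 0.01886792667210102) [ 0.6278 -0.181   0.3621]
top cover_mark 0.8 [0.6129 0.0394 0.1533]
top cover_mark 0.78 [0.2321 0.394  0.0393]
top drill_tip 0.18 [ 0.4144 -0.3659  0.001 ]
top housing_rim 0.39 [ 0.6153 -0.0236  0.0006]
bar 149 [0.5759 0.0297 0.1442] [0.641 0.042 0.154] [0.6095 0.0349 0.1498]
flange 1100 tilt [-0.0007 -0.0042] z 0.1236166219712313 ((0.6084429621696472, 0.03657390549778938), 0.05523739382624626)
bit 0 0
spindle top 208 ((0.6205788850784302, -0.18373876810073853), 0.01823788322508335) [ 0.6186 -0.1816  0.3621]
wrist cover_mark 0.71 [0.2623 0.2355 0.0392]
wrist carriage_knob 0.81 [0.6036 0.1897 0.1132]
a.png
b.png
lscene.png
ltop.png
mscene146.png
mtop146.png
mw146.png
scene1.png
top1.png
w1.png
w2.png
```

The cover is seated and level (flange top at 0.1236 m, tilt below 0.005 rad). Next I grip the knob with the fingers closing across the rail.

Call:
play_rows(
  deltas=[
    [-0.1, 1.0, -1, 0, 0, 7, 6],
    [-0.15, 1.05, -1, 0, 0, 7, 6],
    [0, 0, -1, 0, 0, 6, 6],
    [0, 0, 0, 0, 0, 0, 6],
    [0, 0, 0, 0, 0, 0, 6],
    [0, 0, 0, 0, 0, 0, 6],
    [0, 0, 0, 0, 0, 0, 6],
    [0, 0, 0, 0, 0, 0, 6],
  ],
)

```text
clock: 16.4
eef_pos: [0.6003, 0.1879, 0.1575]
ee_rot: [3.141, -0.0, 1.623]
wrist_force: [-0.4, 0.8, -0.2]
width: 0.0599
grasp_force: 0.0
```

Run:
```python
from h import *
s=get_state();print(s["clock"],s["eef_pos"],s["ee_rot"],s["width"])
f=grab_frame("wrist");save("w3",f["pixels"])
for d in pinpoint(f,"carriage_knob")[:2]:print(d)
```

```text
16.4 [0.60030895 0.1878908  0.15745865] [ 3.14139782e+00 -3.67389927e-05  1.62307870e+00] 0.0599348604345546
{'at': [0.6001, 0.1891, 0.1159], 'conf': 0.64}
```

View pics/w3.png

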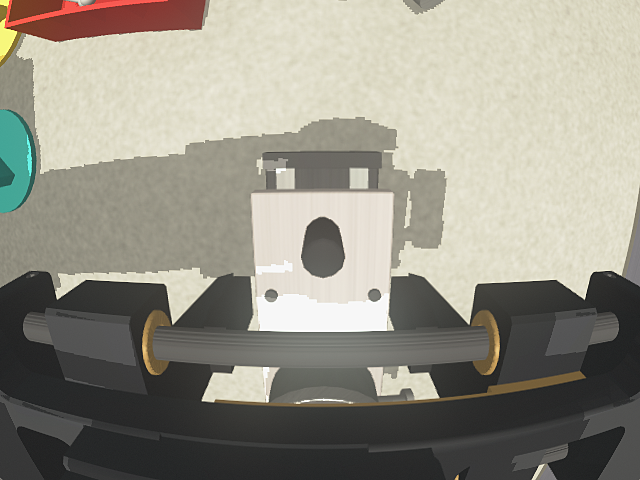

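The knob is centred between the fingers at (323,245), with the carriage square to the gripper. I go down and grip.

Call:
play_rows(
  deltas=[
    [0, 0.1, -1.5, 0, 0, 0, 6],
    [0, 0, -1.5, 0, 0, 0, 6],
    [0, 0, -1.5, 0, 0, 0, 6],
    [0, 0, -1.5, 0, 0, 0, 6],
    [0, 0, -0.9, 0, 0, 0, 6],
    [0, 0, 0, 0, 0, 0, 4],
    [0, 0, 0, 0, 0, 0, 1.5],
    [0, 0, 0, 0, 0, 0, 1.5],
  ],
)

```text
clock: 17.5
eef_pos: [0.6006, 0.189, 0.0889]
ee_rot: [3.14, -0.0, 1.623]
wrist_force: [-0.7, -0.6, -0.0]
width: 0.032
grasp_force: 0.0
```

Call:
play_rows(
  deltas=[
    [0, 0, 0, 0, 0, 0, 1.5],
    [0, 0, 0, 0, 0, 0, 1.5],
    [0, 0, 0, 0, 0, 0, 1.5],
    [0, 0, 0, 0, 0, 0, 1.5],
    [0, 0, 0, 0, 0, 0, 1.5],
    [0, 0, 0, 0, 0, 0, 1.5],
    [0, 0, 0, 0, 0, 0, 1.5],
    [0, 0, 0, 0, 0, 0, 1.5],
  ],
)

```text
clock: 18.5
eef_pos: [0.6015, 0.189, 0.0888]
ee_rot: [3.138, -0.0, 1.623]
wrist_force: [6.7, 1.1, -2.6]
width: 0.0225
grasp_force: 30.0
```

Call:
play_rows(
  deltas=[
    [0.1, -0.3, 0, 0, 0, 0, 1.5],
    [0.05, -0.8, 0, 0, 0, 0, 1.5],
    [0.06, -1.2, 0, 0, 0, 0, 1.5],
    [0.08, -1.5, 0, 0, 0, 0, 1.5],
    [0.08, -1.5, 0, 0, 0, 0, 1.5],
    [0.08, -1.5, 0, 0, 0, 0, 1.5],
    [0.08, -1.5, 0, 0, 0, 0, 1.5],
    [0.08, -1.5, 0, 0, 0, 0, 1.5],
  ],
)

```text
clock: 19.5
eef_pos: [0.6071, 0.0903, 0.0888]
ee_rot: [3.139, -0.0, 1.623]
wrist_force: [5.8, 4.3, -0.4]
width: 0.023
grasp_force: 30.0
```

Call:
play_rows(
  deltas=[
    [0.08, -1.5, 0, 0, 0, 0, 1.5],
    [0.08, -1.5, 0, 0, 0, 0, 1.5],
    [0.08, -1.5, 0, 0, 0, 0, 1.5],
    [0.08, -1.5, 0, 0, 0, 0, 1.5],
    [0.06, -1.2, 0, 0, 0, 0, 1.5],
    [0.04, -0.8, 0, 0, 0, 0, 1.5],
    [0.02, -0.4, 0, 0, 0, 0, 1.5],
    [0, 0, 0, 0, 0, 0, 1.5],
  ],
)

```text
clock: 20.5
eef_pos: [0.612, 0.0057, 0.0888]
ee_rot: [3.138, 0.001, 1.623]
wrist_force: [9.3, -1.0, -2.0]
width: 0.0229
grasp_force: 30.0
```

```bash
python3 m.py
python3 - <<'E'
import cv2,glob
f=sorted(glob.glob("pics/mscene*"))[-1];print(f);a=cv2.imread(f)[240:400,250:450];cv2.imwrite("pics/near.png",cv2.resize(a,(750,600),interpolation=2))
E
```

```text
20.5 [0.612  0.0057 0.0888] [3.1378 0.0014 1.6226] 0.022852581497915123
scene cover_mark 0.78 [ 0.6193 -0.1444  0.1486]
scene cover_mark 0.55 [0.2336 0.3915 0.038 ]
scene carriage_knob 0.69 [ 0.6216 -0.1429  0.1451]
scene carriage_knob 0.64 [0.612  0.005  0.1139]
scene carriage_knob 0.25 [ 0.616  -0.1439  0.116 ]
scene drill_tip 0.57 [ 0.6185 -0.1831  0.1719]
bar 112 [ 0.5904 -0.1512  0.1442] [0.6496 0.0314 0.1538] [ 0.6279 -0.1432  0.1496]
flange 824 tilt [ 0.0008 -0.0005] z 0.1238707780763182 ((0.6158744096755981, -0.09637930989265442), 0.1019839271903038)
bit 22 [ 0.6241 -0.1823  0.1879]
spindle top 154 ((0.6233909726142883, -0.1826694905757904), 0.018335621803998947) [ 0.6275 -0.1811  0.3624]
top cover_mark 0.87 [0.2358 0.3922 0.0398]
top cover_mark 0.69 [ 0.6239 -0.1422  0.1533]
top housing_rim 0.41 [ 0.4116 -0.3656 -0.0009]
bar 150 [ 0.5875 -0.1534  0.144 ] [ 0.6496 -0.1401  0.154 ] [ 0.6174 -0.1472  0.1496]
flange 982 tilt [ 0.0037 -0.0029] z 0.12356931879445754 ((0.6181311011314392, -0.14679166674613953), 0.054936688393354416)
bit 0 0
spindle top 200 ((0.6211814284324646, -0.18312081694602966), 0.018309172242879868) [ 0.6185 -0.1818  0.3622]
wrist carriage_knob 0.93 [0.6103 0.0058 0.1114]
pics/mscene205.png
```

View pics/near.png

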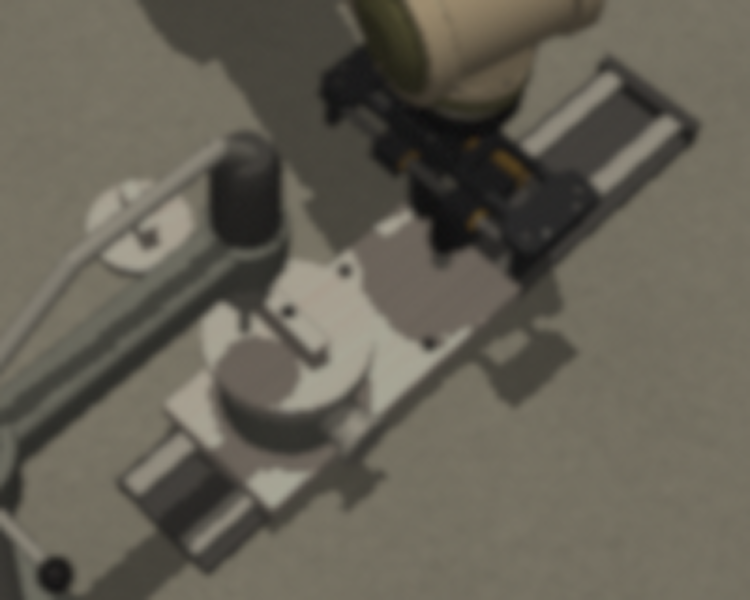

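The crop shows the dot at about (288,311) and the bit tip at about (245,328), roughly 36 mm apart. I refine both with known-radius cylinder fits.

```bash
cat > d.py <<'E'
from h import *
from scipy.optimize import least_squares
np.set_printoptions(precision=4,suppress=True)
def ray(f,u,v,z):
    K=f["camera_matrix"];R=cv2.Rodrigues(np.array(f["rvec"],float))[0];c=-R.T@np.ravel(f["tvec"])
    d=R.T@np.array([(u-K[0,2])/K[0,0],(v-K[1,2])/K[1,1],1]);return c+d*(z-c[2])/d[2]
s=get_state();e=s["eef_pos"];print(s["clock"],e)
import sys
yk=float(sys.argv[1])
for c in ["scene","top"]:
    f=grab_frame(c);P=cloud(f);ok=f["z_map"]>0
    # dot
    u,v=proj(f,[.6187,yk,.149])[0].round().astype(int)
    g=f["pixels"].astype(float).mean(-1);w=g[v-5:v+6,u-5:u+6];print(c,"guess",u,v)
    print(w.astype(int))
    for n,r,z0,z1 in [("bit",.004,.172,.205),("chuck",.017,.213,.255),("spindle",.026,.30,.357)]:
        Q=P[ok&(np.hypot(P[...,0]-.621,P[...,1]+.183)<r+.012)&(P[...,2]>z0)&(P[...,2]<z1)]
        if len(Q)>10:
            q=least_squares(lambda q:np.hypot(Q[:,0]-q[0],Q[:,1]-q[1])-r,[.615,-.18],loss="soft_l1",f_scale=.001).x;print(n,len(Q),q)
    if c=="scene":
        for p in [(.6205,-.183,.17),(.6225,-.183,.17)]: print("tip px",proj(f,p))
        a,b=proj(f,[.6215,-.183,.178])[0].round().astype(int);print(a,b);print(g[b-6:b+10,a-8:a+9].astype(int))
E
python3 d.py -0.1445
```

```text
21.25 [0.612  0.0057 0.0888]
scene guess 325 323
[[ 62  87 120 143 151 151 152 155 157 158 158]
 [ 75 106 134 150 154 153 150 151 154 156 156]
 [ 87 121 145 154 154 147 140 139 144 151 154]
 [ 87 120 143 150 144 126 109 108 124 141 150]
 [ 79 101 126 137 125  99  74  76 103 131 147]
 [ 72  82 102 117 112  88  66  69 101 131 145]
 [ 77  73  81  96 104 100  97 102 121 140 150]
 [ 95  78  72  80  93 109 124 135 144 152 155]
 [120  95  77  72  80 100 124 143 153 157 157]
 [139 118  94  76  72  83 104 129 147 156 157]
 [147 136 116  92  75  72  83 105 130 148 155]]
bit 21 [ 0.6268 -0.1826]
chuck 50 [ 0.6211 -0.1799]
spindle 345 [ 0.6164 -0.1763]
tip px [[313.3516 328.5688]]
tip px [[313.9163 329.1548]]
314 327
[[ 76 102 124 130 119  99  80  66  60  59  58  59  60  65  87 120 143]
 [104 130 146 151 144 129 109  86  67  61  63  67  67  67  79 101 126]
 [131 148 156 157 154 148 134 107  78  67  76  87  85  75  72  82 102]
 [148 156 158 158 157 155 144 117  85  72  90 111 111  94  77  73  81]
 [156 158 158 158 158 156 146 119  87  74  96 125 133 119  95  78  72]
 [158 158 158 158 158 156 146 
[... 617 characters left out ...]
6 131 113 101  97  96  96  96  96  96  96  96  97  97  97  97]
 [143 133 115 101  97  96  96  96  97  96  97  97  97  97  97  97  97]]
top guess 377 165
[[186 141 142 187 207 210 206 198 179 155 136]
 [179 141 141 183 206 213 206 192 170 147 146]
 [184 148 141 175 192 191 188 180 164 149 143]
 [187 149 133 152 150 135 136 156 160 151 145]
 [186 146 120 125 109  79  88 130 149 148 142]
 [184 138 118 111  96  74  85 126 146 139 141]
 [187 144 120 132 139 129 130 153 162 140 136]
 [186 142 127 159 183 184 183 188 174 145 138]
 [183 142 127 168 202 208 204 200 185 149 140]
 [182 138 125 167 200 208 210 205 187 171 153]
 [182 139 128 164 203 208 210 205 191 182 167]]
spindle 215 [ 0.6272 -0.1888]
```

```bash
sed -i '/^s=get_state/,$d' d.py
python3 - <<'E'
from d import *
f=grab_frame("scene");P=cloud(f);ok=f["z_map"]>0
R=cv2.Rodrigues(np.array(f["rvec"],float))[0];print("cam",-R.T@np.ravel(f["tvec"]))
print("scene dot",ray(f,326.45,322.55,.149),"tip",[ray(f,315,v,.170) for v in (328,328.5,329)])
def cap(f):
    P=cloud(f);ok=f["z_map"]>0
    C=ok&(np.hypot(P[...,0]-.62,P[...,1]+.183)<.045)&(abs(P[...,2]-.362)<.008)
    v,u=np.nonzero(C);print("cap n",len(u),"px ext",u.min(),u.max(),v.min(),v.max(),"ctr z.362",ray(f,(u.min()+u.max())/2,(v.min()+v.max())/2,.362),"mean",P[C].mean(0),"ext",P[C].min(0),P[C].max(0))
cap(f)
t=grab_frame("top");R=cv2.Rodrigues(np.array(t["rvec"],float))[0];print("cam",-R.T@np.ravel(t["tvec"]))
print("top dot",ray(t,377.3,164.55,.149));cap(t)
# bit silhouette u centre from scene grey by row
g=f["pixels"].astype(float).mean(-1)
for v in range(321,330):
    w=np.clip(140-g[v,309:319],0,None);print(v,(w*np.arange(309,319)).sum()/w.sum(),end="; ")
E
```

```text
cam [ 1.1118 -0.5987  1.2924]
scene dot [ 0.6188 -0.1413  0.149 ] tip [array([ 0.6218, -0.1792,  0.17  ]), array([ 0.6228, -0.18  ,  0.17  ]), array([ 0.6238, -0.1808,  0.17  ])]
cap n 172 px ext 307 324 274 291 ctr z.362 [ 0.6265 -0.1826  0.362 ] mean [ 0.6274 -0.1825  0.3612] ext [ 0.6069 -0.1994  0.3542] [ 0.6402 -0.164   0.3694]
cam [0.3613 0.0014 1.499 ]
top dot [ 0.6199 -0.1463  0.149 ]
cap n 226 px ext 398 416 135 153 ctr z.362 [ 0.6193 -0.1824  0.362 ] mean [ 0.6193 -0.1815  0.3614] ext [ 0.6028 -0.2014  0.354 ] [ 0.6393 -0.1656  0.37  ]
321 314.5945355191257; 322 315.2674253200569; 323 315.539435248296; 324 315.3690476190476; 325 314.9918566775244; 326 314.8121645796065; 327 314.77709611451945; 328 314.90062111801245; 329 315.88129496402877;
```

Call:
play_rows(
  deltas=[
    [0.1, -0.3, 0, 0, 0, 0, 1.5],
    [0.04, -0.7, 0, 0, 0, 0, 1.5],
    [0.04, -0.8, 0, 0, 0, 0, 1.5],
    [0.04, -0.8, 0, 0, 0, 0, 1.5],
    [0.04, -0.6, 0, 0, 0, 0, 1.5],
    [0.02, -0.4, 0, 0, 0, 0, 1.5],
    [0, -0.1, 0, 0, 0, 0, 1.5],
    [0, 0, 0, 0, 0, 0, 1.5],
  ],
)

```text
clock: 22.45
eef_pos: [0.6141, -0.0307, 0.0888]
ee_rot: [3.14, 0.001, 1.623]
wrist_force: [5.4, 1.6, 1.2]
width: 0.023
grasp_force: 30.0
```

Run:
```python
from d import *
s=get_state();print(s["clock"],s["eef_pos"])
G=[];L=[]
for i in range(3):
    f=grab_frame("scene");G.append(f["pixels"].astype(float).mean(-1))
    L.append([d["at"] for d in pinpoint(f,"cover_mark") if abs(d["at"][2]-.149)<.02]+[d["at"] for d in pinpoint(f,"drill_tip")[:1]])
print(L);g=np.mean(G,0)
u,v=proj(f,[.621,-.1795,.149])[0].round().astype(int);print(u,v);print("cols",u-9,"rows",v-16);print(g[v-16:v+10,u-9:u+10].astype(int))
t=grab_frame("top");g=t["pixels"].astype(float).mean(-1);u,v=proj(t,[.621,-.184,.149])[0].round().astype(int);print(u,v);print("cols",u-8,"rows",v-8);print(g[v-8:v+9,u-8:u+9].astype(int))
save("fin",cv2.resize(f["pixels"][290:365,265:365],(800,600),interpolation=2))
```

```text
22.45 [ 0.6141 -0.0307  0.0888]
[[[0.6245, -0.1768, 0.1494], [0.6194, -0.1804, 0.1684]], [[0.6188, -0.1805, 0.1737]], [[0.6235, -0.1783, 0.148], [0.6182, -0.1827, 0.1721]]]
315 332
cols 306 rows 316
[[ 58  50  47  45  45  46  46  46  47  47  47  48  47  47  48  56  73  91
  102]
 [ 49  47  45  45  45  46  48  49  49  50  50  51  51  51  53  63  82  99
  107]
 [ 46  46  46  47  47  49  52  54  54  54  55  55  55  55  60  77  98 112
  115]
 [ 46  50  56  58  57  55  56  57  57  57  58  58  58  62  77 102 123 132
  132]
 [ 54  70  85  91  83  70  61  58  57  58  58  60  66  79 103 127 143 149
  148]
 [ 74 100 120 125 116  98  79  65  60  58  63  76  93 111 130 146 153 155
  155]
 [100 126 140 143 137 126 108  85  67  62  77 103 125 139 149 154 156 157
  157]
 [125 142 150 150 147 142 129 105  78  69  90 122 143 153 155 156 157 157
  157]
 [142 151 154 153 149 142 132 110  82  73  96 130 150 155 156 157 157 157
  157]
 [147 154 155 152 143 130 119 102  80  73  98 131 150 156 157 157 157 156
  155]
 [137 148 151 144 129 113 103  90  75  73  98 131 150 156 157 157 156 155
  154]
 [117 132 
[... 1739 characters left out ...]
140 128 105  88  85  60  43  42  46  46  45  39  38  44  48]
 [146 142 140 127  99  87  83  67  55  60  75  72  71  67  58  54  55]
 [142 149 141 128 102  95 112 106  92 102 111 116 111 104 100  99  95]
 [143 144 135 126 107 105 127 137 132 132 129 132 132 135 125 129 134]
 [144 145 144 131 103 107 135 148 147 144 134 133 142 142 141 147 148]
 [147 141 141 129 104 110 132 148 146 144 135 129 142 141 154 160 165]
 [141 142 139 125 101 109 131 141 144 138 134 131 139 156 175 188 196]
 [142 139 139 124  97 109 132 143 143 138 138 137 155 172 198 207 207]
 [143 144 144 123 105 111 135 143 150 149 154 160 180 198 209 210 209]
 [165 160 147 130 100 119 156 165 171 177 182 189 201 210 205 209 209]]
```

View pics/fin.png

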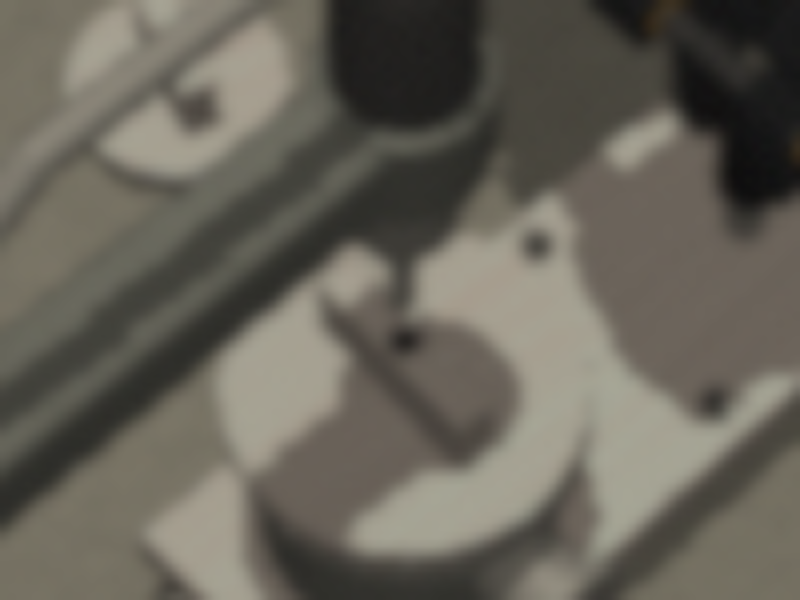

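Run:
```python
from d import *
f=grab_frame("scene")
d=ray(f,315.1,331.95,.149);print("dot",d)
for u in (314.7,314.9,315.1):
  for v in (328.3,329): t=ray(f,u,v,.17);print(u,v,t, "below px",proj(f,[t[0],t[1],.149])[0],"d mm",(t-d)[:2]*1e3)
```

```text
dot [ 0.6208 -0.1779  0.149 ]
314.7 328.3 [ 0.622  -0.1802  0.17  ] below px [314.6789 332.8588] d mm [ 1.1943 -2.2926]
314.7 329 [ 0.6233 -0.1814  0.17  ] below px [314.6789 333.5539] d mm [ 2.5871 -3.4728]
314.9 328.3 [ 0.6223 -0.1798  0.17  ] below px [314.8763 332.8588] d mm [ 1.4896 -1.9431]
314.9 329 [ 0.6236 -0.181   0.17  ] below px [314.8763 333.5539] d mm [ 2.8822 -3.1236]
315.1 328.3 [ 0.6225 -0.1795  0.17  ] below px [315.0738 332.8588] d mm [ 1.785  -1.5936]
315.1 329 [ 0.6239 -0.1807  0.17  ] below px [315.0738 333.5539] d mm [ 3.1773 -2.7744]
```

The crop shows the dot (405,342) just under the tip (403,310). The fit gives about 1.5–2 mm left in −y, so I nudge by that, then release.

Call:
play_rows(
  deltas=[
    [0.01, -0.1, 0, 0, 0, 0, 1.5],
    [0, -0.06, 0, 0, 0, 0, 1.5],
    [0, 0, 0, 0, 0, 0, 1.5],
    [0, 0, 0, 0, 0, 0, 1.5],
    [0, 0, 0, 0, 0, 0, 1.5],
    [0, 0, 0, 0, 0, 0, 1.5],
    [0, 0, 0, 0, 0, 0, 1.5],
    [0, 0, 0, 0, 0, 0, 1.5],
  ],
)

```text
clock: 24.0
eef_pos: [0.6142, -0.032, 0.0888]
ee_rot: [3.14, 0.0, 1.623]
wrist_force: [5.0, 2.0, 1.3]
width: 0.0233
grasp_force: 30.0
```

Run:
```python
from d import *
s=get_state();print(s["clock"],s["eef_pos"],s["wrist_force"])
f=grab_frame("scene");g=np.mean([grab_frame("scene")["pixels"].astype(float).mean(-1) for i in range(3)],0)
print(g[326:338,308:322].astype(int))
w=np.clip(75-g[329:335,312:319],0,None);vv,uu=np.mgrid[329:335,312:319];u,v=(w*uu).sum()/w.sum(),(w*vv).sum()/w.sum();print(u,v,ray(f,u,v,.149))
```

```text
24.0 [ 0.6142 -0.032   0.0888] [4.971  1.9893 1.279 ]
[[153 144 129 117 108  94  76  73  98 131 151 156 157 157]
 [142 129 113 102  95  83  72  76 103 133 151 156 156 155]
 [122 111 101  97  93  85  79  88 112 134 145 150 153 153]
 [ 99  98  97  96  95  91  89  96 113 121 126 133 139 142]
 [ 82  88  94  96  94  90  86  89  97 101 104 111 116 119]
 [ 73  80  88  92  89  79  68  64  72  84  92  96  99 101]
 [ 72  73  80  86  82  68  48  42  56  77  88  92  95  96]
 [ 80  70  73  78  78  66  49  44  59  79  90  93  95  96]
 [ 96  75  69  72  75  72  66  67  75  87  95  97  97  97]
 [108  83  71  68  71  75  80  85  89  94  97  98  97  96]
 [107  87  75  69  69  73  81  89  94  96  97  97  97  96]
 [104  91  83  75  70  70  74  83  91  95  97  97  96  96]]
314.66174055829225 332.48932676518876 [ 0.6212 -0.1796  0.149 ]
```

The dot is now at (314.7,332.5), against (314.7,332.9) expected for straight under the tip. I release the knob and withdraw upward.

Call:
play_rows(
  deltas=[
    [0, 0, 0, 0, 0, 0, 3],
    [0, 0, 0, 0, 0, 0, 5],
    [0, 0, 0, 0, 0, 0, 6],
    [0, 0, 0, 0, 0, 0, 6],
    [0, 0.1, 1, 0, 0, 0, 6],
    [0, 0.2, 2, 0, 0, 0, 6],
    [0, 0.2, 2, 0, 0, 0, 6],
    [0, 0.2, 2, 0, 0, 0, 6],
  ],
)

```text
clock: 25.2
eef_pos: [0.6137, -0.0246, 0.1598]
ee_rot: [3.141, 0.0, 1.623]
wrist_force: [0.6, 0.3, -0.4]
width: 0.06
grasp_force: 0.0
```

Call:
play_rows(
  deltas=[
    [0, 1, 1, 0, 0, 0, 6],
    [0, 1.5, 0, 0, 0, 0, 6],
    [0, 1.5, 0, 0, 0, 0, 6],
    [0, 1, 0, 0, 0, 0, 6],
    [0, 0, 0, 0, 0, 0, 6],
    [0, 0, 0, 0, 0, 0, 6],
    [0, 0, 0, 0, 0, 0, 6],
    [0, 0, 0, 0, 0, 0, 6],
  ],
)

```text
clock: 26.2
eef_pos: [0.6137, 0.025, 0.1683]
ee_rot: [3.142, -0.0, 1.623]
wrist_force: [0.5, -0.3, 0.1]
width: 0.0599
grasp_force: 0.0
```

Run:
```python
from d import *
s=get_state();print(s["clock"],s["eef_pos"],s["wrist_force"])
f=grab_frame("scene");g=np.mean([grab_frame("scene")["pixels"].astype(float).mean(-1) for i in range(3)],0)
w=np.clip(75-g[329:335,312:319],0,None);vv,uu=np.mgrid[329:335,312:319];u,v=(w*uu).sum()/w.sum(),(w*vv).sum()/w.sum();print(u,v,ray(f,u,v,.149))
print(g[322:335,308:322].astype(int))
P=cloud(f);X=P[(f["z_map"]>0)&(np.hypot(P[...,0]-.62,P[...,1]+.18)<.06)&(abs(P[...,2]-.123)<.006)];print(len(X),np.linalg.lstsq(np.c_[X[:,:2],np.ones(len(X))],X[:,2],rcond=None)[0],np.median(X[:,2]),cv2.minEnclosingCircle(X[:,:2].astype(np.float32)))
```

```text
26.2 [0.6137 0.025  0.1683] [ 0.5041 -0.2856  0.1019]
314.65939597315435 332.48489932885906 [ 0.6212 -0.1796  0.149 ]
[[140 145 140 128 109  86  67  63  77 103 125 140 150 155]
 [150 150 149 145 132 107  79  69  91 123 145 154 156 157]
 [154 152 149 147 138 114  84  73  97 131 150 157 158 158]
 [156 152 144 136 128 108  82  74  98 132 152 157 158 158]
 [153 145 130 118 109  94  76  73  99 132 151 157 158 158]
 [143 130 113 103  96  84  73  77 104 134 152 157 157 156]
 [123 112 102  98  94  86  79  88 113 135 145 151 153 154]
 [ 99  99  97  97  96  92  90  97 114 122 127 134 140 143]
 [ 82  89  94  96  95  91  87  89  97 102 105 111 117 120]
 [ 74  81  88  93  90  79  68  65  73  84  92  97 100 102]
 [ 72  73  81  87  83  67  48  41  57  77  89  93  95  96]
 [ 80  71  73  79  79  66  49  44  60  80  90  93  93  95]
 [ 96  76  70  72  75  72  67  67  76  88  95  96  95  95]]
1181 [-0.0049  0.0014  0.1271] 0.12381862483832098 ((0.622955322265625, -0.1801992952823639), 0.05571195110678673)
```

The dot didn't move when I let go, and the cover is still seated and level.

```bash
python3 -c "
from cell import *
print(finish_job())"
```

```text
the job is handed in; nothing more can be done
None
```

The job is handed in at about 26 s on the robot's clock: by my last camera measurement the larger cover sits seated and level on the housing, its dot is within about 2 mm of straight under the drill tip, and the gripper is clear of everything; the judge's verdict was not returned.

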